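Set the stroke stop of a pad printer to 6

TASK

Lift the stroke stop by its blue handle (never lift it by the sleeve) and lay it gently on the aluminium bed, flat between the dark locating strips with its numbered sleeve towards the bed's blue end, then let go. Next turn the sleeve until it clicks in with the number 6 at the red pointer, and leave it there. Do not disturb the ink can, the orange jig or the tape.

Things in the scene. Friction and masses are not known exactly. Their poses are not given: they have to be found in the camera images.
- stop: stroke stop, a loose unit of about 0.53 kg on an aluminium base plate 196 x 106 x 16 mm; origin at the centre of its underside, x along its length towards the sleeve end, z up. Blue handle at x = -72 mm; sleeve on a vertical axis at x = +33 mm; red pointer on the base at x = 84 to 96 mm, y = 0, beside the sleeve's rim. Its centre of mass is about 33 mm from the handle towards the sleeve
- stop_foot (a point): the point at the centre of the underside of the stop's base plate, axes as stop
- handle (a point): centre of the stop's blue handle, an upright lug 14 mm thick along the stop's x, 56 mm wide along its y, 28 to 72 mm above the underside of the base (this point: 50 mm), standing on a grey block 36 x 76 mm. Grip it firmly (about 40 N) across its 14 mm thickness, about 54 mm above the underside. Axes as stop
- sleeve_axis (a point): point on the sleeve's axis, half-way up its grip, 47 mm above the underside of the base; fixed to the base, axes as stop (does not turn with the sleeve). The grip is a black ribbed upright cylinder 52 mm in diameter, 26 to 68 mm above the underside, with a steel disc on top. Grip it about 49 mm above the underside with about 45 N, or it slips at the clicks
- dial (a point): centre of the top of the sleeve's white rim, 100 mm in diameter, 26 mm above the underside of the base, on the sleeve's axis; axes as stop (does not turn). The rim carries the black numerals 0 to 9, rising anticlockwise, 30 degrees apart, upright when seen from outside the rim, each with a tick outside it (red for 0). The value set is the numeral next to the red pointer
- sleeve (a joint): angle of the sleeve, rad: number times 0.5236 (0 at 0.0, 6 at 3.142, 9 at 4.712; end stops at 0 and 9). It grows as the sleeve is turned clockwise seen from above. A spring detent clicks it into each number and holds it there when let go; the peaks lie half-way between and take about 0.15 N m to pass. It starts near 1, 2 or 3. Off the bed the whole stop would turn along
- nest (a point): centre of the stop's place on the fixed aluminium bed (270 x 175 x 20 mm): on its top face, 20 mm above the table; x towards the bed's blue end, z up. Dark strips 12 mm high and 12 mm wide stand round a clear space of 204 mm (x) by 114 mm (y) centred here: 4 mm of room on each side of the base. Seated, the stop's foot lies here with its x along this x
- nest_sleeve (a point): point on the bed's top face over which the sleeve's axis stands when the stop is seated: 33 mm from nest towards the blue end
- ink_can: bystander: upright steel ink can, 84 mm in diameter, 105 mm tall; origin at the centre of its underside
- jig: bystander: orange print jig, 100 x 140 mm, 50 mm tall; origin at the centre of its underside
- tape: bystander: yellow roll of tape lying flat, 100 mm in diameter, 45 mm tall; origin at the centre of its underside

How it is judged:
On the way, in this order (a step that is already met when the one before it is completed fails the run):
1. the stop lies flat between the bed's strips, sleeve at the blue end, and the fingers have let go of it (z of stop_foot in the frame of nest between -0.003 and 0.003 m and horizontal distance between sleeve_axis and nest_sleeve below 0.01 m and angle between the x axis of stop_foot and the x axis of nest, either way round below 0.13 rad and angle between stop_foot's own z axis and vertical below 0.04 rad and contact force between the fingers and stop below 0.2 N), for 0.2 s.
2. with the stop in its place on the bed, the sleeve is turned to 6 (z of stop_foot in the frame of nest between -0.003 and 0.003 m and horizontal distance between sleeve_axis and nest_sleeve below 0.01 m and angle between the x axis of stop_foot and the x axis of nest, either way round below 0.13 rad and angle between stop_foot's own z axis and vertical below 0.04 rad and value of joint sleeve between 2.99159 and 3.29159 rad), for 0.2 s.
At the end, for the whole second after the job is handed in: The stop rests flat on the bed between the strips (foot within 3 mm of the bed's top, tilt under 0.04 rad, sleeve axis within 10 mm of its point on the bed, long axes within 0.13 rad), sleeve end at the blue end, sleeve within 0.15 rad of 6 (3.142 rad), nothing moving, fingers off (all of step 2 and contact force between the fingers and stop below 0.2 N and linear speed of stop below 0.02 m/s and velocity of joint sleeve between -0.1 and 0.1 rad/s); the robot touches nothing.
It fails at once if the stop is lifted by its sleeve (fingers press on the sleeve while the stop is more than 45 mm above the table) (contact force between the fingers and sleeve above 2 N and height (world z) of stop_foot above 0.045 m).
It fails at once if the stop is dropped (falls faster than 0.6 m/s with no finger on it) (linear speed of stop above 0.6 m/s and contact force between the fingers and stop below 0.2 N).
It fails at once if a bystander is moved more than 25 mm or tipped (distance of any of ink_can, jig, tape from where it was at the start of the episode above 0.025 m or angle between any of ink_can, jig, tape's own z axis and vertical above 0.3 rad).
It also fails if it takes over 67 s, if anything falls off the work surface, if the arm or the gripper's body presses on something with over 40 N, if the wrist force passes 120 N, or if a joint passes its speed limit or range.

ROBOT

A 6-joint arm with a two-finger parallel gripper is mounted at the origin on the work surface. World frame = base frame: x ahead of the robot, y to its left, z up, the work surface at z = 0. Lengths are in m, angles in rad, forces in N, time in s.
With the tool pointing down it reaches from about 0.4 to 0.825 m from the base axis. Payload 7 kg.
Tool frame: the origin (TCP) lies midway between the tips of the shut fingers; the grasp point (between the pads) lies 19 mm behind it (bot.grasp_offset is the distance from the TCP to the grasp point, in m); z points along the fingers, y is the line along which they close (so a half turn about z gives the same grasp; the last joint's range is limited). The gripper opens to 88 mm and grips with 3 to 60 N. Pads are 19 mm wide; open, the fingers measure 130 mm over their backs; the gripper's body (78 mm by 193 mm) begins 47 mm behind the grasp point.
Start: joints at [-0.887, 0.359, 0.012, 0, -1.224, -0.288], TCP at [0.26, -0.623, 0.227] pointing down, gripper open.
Joint ranges: [-3.07, 3.07], [-1.43, 2.12], [-1.02, 1.25], [-3.03, 1.67], [-3.05, -0], [-3.03, 3.03]. Speed limits (rad/s): [2.39, 2.39, 3.01, 3.14, 3.14, 3.14].

INTERFACE

Orientations are given as a unit quaternion [w, x, y, z].
In Python, from bench import bot gives the robot as it stands.
- The arm moves only by the tool carry_out, never from a script. Its argument "increments" is one flat list of numbers, 7 for each row, row after row: the turn, a rotation vector about the tool's x, y, z each as a share of 5 degrees, from -1 to 1, then the shift along the tool's x, y, z each as a share of 2.5 cm, from -1 to 1, then the closure, from -1 (fully open) to 1 (shut), so that 0 is half open. In form: [rx, ry, rz, tx, ty, tz, jaw, rx, ry, rz, tx, ty, tz, jaw, ...]. A call has 1 to 20 rows; each row shifts and turns the commanded pose from where the row before left it, along the tool's axes as they then stand; what a row does not reach is not made up. A row lasts 1/12 s, in which the tool goes at most 41.7 mm and 7.16 degrees, less where a joint would pass 70% of its speed; a pose out of reach is approached as far as the arm can. A call with a number of a shift or a turn outside -1 to 1 is refused whole. A call with a gripper value outside its range is refused whole. The fingers move at their own pace and stop on an object; "force" is the grip in N (left out, the last holds). Time passes only in rows, so rows that do not move let the fingers close. It gives the time, the measured TCP pose, the force, the opening and the grip force at its end, in the units of the state.
- bot.observe(): the state, without advancing time (a new reading comes with each control period).
- bot.read_camera(name): name is "scene" or "top" or "wrist"; returns the picture (480x640x3 uint8, red, green, blue); there is no depth.
- bot.camera_info(name): a dict with "mtx" (3x3 intrinsics, pixels), "R" (3x3) and "t" (3): a world point X has camera coordinates R X + t; the wrist camera has in their place "hand_eye" (4x4, takes a point from camera to tool coordinates, whose origin is the TCP and whose axes are the flange's). Camera axes: x right, y down, z forward; pixel columns grow to the right and rows downward; lengths in m; the calibration is good to about 2 mm. A picture is of the moment at which its call begins: read the wrist's pose just before it. camera_info takes no time and is no camera call.
- bot.sign_off(): hands the job in; it is judged then, once.
Trained networks look in the newest picture that a camera, given by its name, has taken for a name from the list of things; names that differ only in an ending like _2 or _b are one class to them, and where a whole thing is asked for, a point or a joint stands for the part that bears it (a point fixed in the world has none). Each returns a list of dicts, best first, with "p" (0 to 1); they miss things now and then, are a little off and sometimes report something else, mostly with a low value. They report only what shows in the picture. A call takes as long as a camera call.
- bot.boxes_of(query, camera): "bbox" ([left, top, width, height] in pixels, round what is visible of it).
- bot.trace(query, camera): "region" (480x640 bool, what is visible of it) and "bbox" ([left, top, width, height] in pixels, round what is visible of it).
- bot.spot_point(query, camera): "xy" ([column, row] in pixels: a listed point, or the origin of a listed thing).
The state is a dict: "time_s": time; "qpos": joint angles; "joint_vel": joint speeds; "joint_efforts": joint torques, N m; "position": TCP position; "orientation": TCP orientation; "contact_force": force on the tool from outside, world axes, zero at the start; "moment": the same for the moment, N m; "finger_gap": finger opening in m; "grasp_force": force on a finger pad.
Only numpy, scipy, OpenCV 4.12 (cv2) and the standard library are available. Lean on these libraries where they do the work, as an engineer would, in place of code of your own. Each camera call takes 0.05 s, during which the arm holds its last target. There are 200 camera calls.

## Working session

There is one attempt and no reset: what is moved stays moved. The work goes in short steps, Python scripts to look and compute and a tool call to move; the robot and the scene stay as the last step left them, time stands still between calls to the robot, and variables do not carry over. Pictures are saved under pics/ and viewed, at most 10 in all, crops included, and the job is handed in when it is done.

Besides the shell and the picture viewer there is one more tool, called after "Call:" in YAML: its name, and indented under it one key for each argument. carry_out: Moves the arm, as the interface text tells. Its arguments: {"type":"object","properties":{"increments":{"type":"array","items":{"type":"number","minimum":-1,"maximum":1}},"force":{"type":"number"}},"required":["increments"]}

```bash
mkdir -p pics; cat > h.py <<'E'
from bench import bot
import numpy as np, cv2
from scipy.spatial.transform import Rotation as Ro
def pose():
    s=bot.observe(); q=s["orientation"]
    return np.array(s["position"]), Ro.from_quat([q[1],q[2],q[3],q[0]]).as_matrix()
def ray(cam,uv,P=None):
    c=bot.camera_info(cam); K=np.array(c["mtx"]); d=np.linalg.solve(K,[uv[0],uv[1],1.])
    if "hand_eye" in c:
        p,R=P or pose(); H=np.array(c["hand_eye"]); return p+R@H[:3,3], R@H[:3,:3]@d
    R=np.array(c["R"]);t=np.array(c["t"]); return -R.T@t, R.T@d
def at_z(cam,uv,z,P=None):
    o,d=ray(cam,uv,P); return o+d*(z-o[2])/d[2]
def proj(cam,X,P=None):
    c=bot.camera_info(cam); K=np.array(c["mtx"])
    if "hand_eye" in c:
        p,R=P or pose(); H=np.array(c["hand_eye"]); x=H[:3,:3].T@(R.T@(np.array(X)-p)-H[:3,3])
    else: x=np.array(c["R"])@X+np.array(c["t"])
    x=K@x; return x[:2]/x[2]
def save(im,n): cv2.imwrite("pics/"+n,cv2.cvtColor(im,cv2.COLOR_RGB2BGR))
E
python3 - <<'E'
from h import *
ims=[bot.read_camera("top"),bot.read_camera("scene")]
save(ims[0],"top0.png"); save(ims[1],"scene0.png")
for q,z in [("stop_foot",0),("handle",.05),("sleeve_axis",.047),("dial",.026),("nest",.02),("nest_sleeve",.02),("ink_can",0),("jig",0),("tape",0)]:
    for cam in ("top","scene"):
        for r in bot.spot_point(q,cam)[:2]: print(q,cam,np.round(r["p"],2),np.round(r["xy"]),np.round(at_z(cam,r["xy"],z),3))
P=pose();print(P)
E
```

```text
stop_foot top 0.78 [175. 297.] [0.462 0.277 0.   ]
stop_foot top 0.16 [226. 151.] [0.755 0.197 0.   ]
stop_foot scene 0.73 [290. 183.] [ 0.485 -0.216  0.   ]
stop_foot scene 0.7 [459. 324.] [0.466 0.281 0.   ]
handle scene 0.66 [504. 293.] [0.395 0.299 0.05 ]
sleeve_axis top 0.65 [174. 279.] [0.495 0.266 0.047]
sleeve_axis scene 0.56 [448. 309.] [0.493 0.269 0.047]
dial top 0.86 [180. 283.] [0.489 0.262 0.026]
dial top 0.2 [151. 334.] [0.394 0.307 0.026]
dial scene 0.65 [300. 180.] [ 0.477 -0.181  0.026]
dial scene 0.6 [443. 316.] [0.494 0.265 0.026]
nest top 0.65 [421. 305.] [ 0.461 -0.186  0.02 ]
nest scene 0.59 [300. 175.] [ 0.463 -0.205  0.02 ]
nest_sleeve top 0.65 [428. 284.] [ 0.499 -0.2    0.02 ]
nest_sleeve scene 0.69 [290. 182.] [ 0.496 -0.197  0.02 ]
ink_can top 0.95 [405. 157.] [ 0.751 -0.161  0.   ]
ink_can scene 0.85 [195. 242.] [ 0.746 -0.156  0.   ]
ink_can scene 0.59 [445. 318.] [0.476 0.26  0.   ]
jig top 0.7 [227. 150.] [0.756 0.195 0.   ]
jig scene 0.68 [282. 378.] [0.758 0.197 0.   ]
jig scene 0.63 [445. 317.] [0.474 0.258 0.   ]
tape top 0.71 [333. 152.] [ 0.758 -0.017  0.   ]
tape top 0.35 [409. 161.] [ 0.743 -0.169  0.   ]
tape scene 0.86 [215. 288.] [ 0.765 -0.022  0.   ]
(array([ 0.26023501, -0.622791  ,  0.22657341]), array([[-9.22688601e-01, -3.85546032e-01,  5.28489243e-05],
       [-3.85546033e-01,  9.22688602e-01, -1.12389065e-05],
       [-4.44299843e-05, -3.07457040e-05, -9.99999999e-01]]))
```

View pics/top0.png

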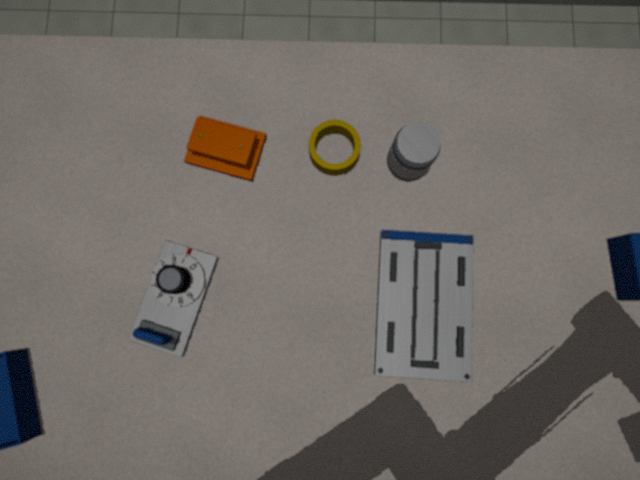

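```bash
python3 - <<'E'
import cv2
a=cv2.imread("pics/top0.png")
b=cv2.resize(a[220:380,100:260],(600,600),interpolation=cv2.INTER_CUBIC)
c=cv2.resize(a[220:380,340:500],(600,600),interpolation=cv2.INTER_CUBIC)
import numpy as np
cv2.imwrite("pics/crop.png",cv2.resize(np.hstack([b,c]),(800,400)))
E
```

```text
(no output)
```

View pics/crop.png

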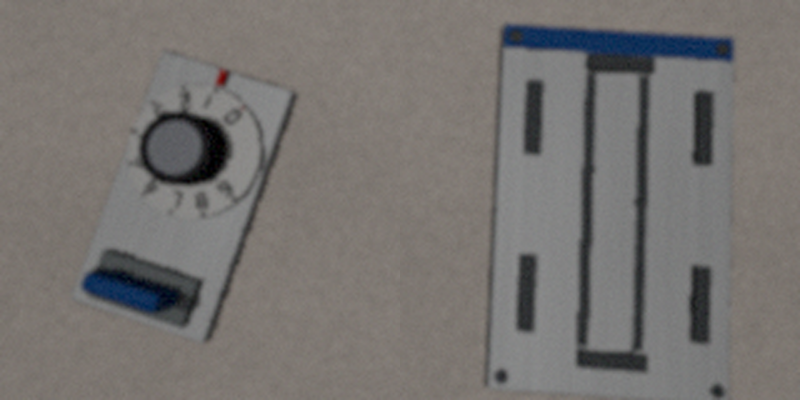

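Both lie well apart. The stop is at about (175,297), with its sleeve end up in the image and number 1 at the pointer. The bed is at (425,305), with its blue end up. I'll refine both poses from corners.

```bash
python3 - <<'E'
from h import *
bed=[(381.2,230),(473.2,236),(374.8,374.4),(470.4,379)]
st=[(166,240.8),(218,257.2),(130.8,339.2),(183.2,354.5)]
def rep(n,px,z):
    c=[at_z("top",p,z)[:2] for p in px]; c=np.array(c)
    ax=(c[0]+c[1]-c[2]-c[3])/2; print(n,"ctr",c.mean(0).round(4),"L",np.linalg.norm(ax).round(4),"W",np.linalg.norm(c[0]-c[1]).round(3),np.linalg.norm(c[2]-c[3]).round(3),"yaw",np.degrees(np.arctan2(ax[1],ax[0])).round(1), "side yaw",np.degrees(np.arctan2(*((c[0]-c[1])*[-1,1]))).round(1))
rep("bed",bed,.02); rep("stop",st,.016)
# traces
im=bot.read_camera("top")
for q in ("stop","handle"):
    for r in bot.trace(q,"top")[:2]: print(q,r["p"],r["bbox"],cv2.minAreaRect(np.argwhere(r["region"])[:,::-1].astype(np.float32)))
# blue handle top pixels
hsv=cv2.cvtColor(im,cv2.COLOR_RGB2HSV); m=(cv2.inRange(hsv,(95,120,40),(125,255,255))>0)
for n,(y0,y1,x0,x1) in dict(handle=(310,360,120,200),blue=(225,250,370,480)).items():
    p=np.argwhere(m[y0:y1,x0:x1])[:,::-1]+[x0,y0]; r=cv2.minAreaRect(p.astype(np.float32)); print(n,len(p),r,at_z("top",r[0],.072 if n=="handle" else .02))
    b=cv2.boxPoints(r); print([at_z("top",q,.072 if n=="handle" else .02)[:2].round(3) for q in b])
# dark strips
g=cv2.cvtColor(im,cv2.COLOR_RGB2GRAY)
d=(g<85)&(hsv[...,1]<100); n,l,s,c=cv2.connectedComponentsWithStats(d[225:385,375:475].astype(np.uint8))
for i in range(1,n):
    if s[i,4]>15: print(s[i],c[i]+[375,225],at_z("top",c[i]+[375,225],.026).round(3))
E
```

```text
bed ctr [ 0.4644 -0.193 ] L 0.2632 W 0.174 0.172 yaw -2.3 side yaw -2.2
stop ctr [0.4624 0.272 ] L 0.1896 W 0.105 0.102 yaw -15.8 side yaw -15.8
stop 0.83 [129.6, 241.0, 87.3, 117.5] ((172.87330627441406, 297.45477294921875), (57.64805603027344, 107.08950805664062), 19.653825759887695)
handle 0.82 [129.0, 241.5, 88.2, 114.1] ((172.4574737548828, 297.80706787109375), (58.94076156616211, 108.50125122070312), 19.5731258392334)
handle 265 ((149.60000610351562, 335.2000427246094), (32.25523376464844, 10.751745223999023), 18.434947967529297) [0.39593283 0.29216881 0.072     ]
[array([0.395, 0.321]), array([0.412, 0.317]), array([0.397, 0.263]), array([0.38 , 0.267])]
blue 656 ((426.9776611328125, 237.3496551513672), (90.4542236328125, 8.896788597106934), 3.6522226333618164) [ 0.58751299 -0.19798452  0.02      ]
[array([ 0.582, -0.112]), array([ 0.599, -0.113]), array([ 0.593, -0.284]), array([ 0.576, -0.282])]
[ 5  5 14  9 30] [384.43333333 233.76666667] [ 0.591 -0.117  0.026]
[  36   15   39  129 1220] [425.32213115 304.87704918] [ 0.461 -0.192  0.026]
[ 15  27   7  30 187] [392.97326203 266.35294118] [ 0.53  -0.133  0.026]
[ 82  31   8  30 208] [460.88942308 271.125     ] [ 0.525 -0.259  0.026]
[ 12  97   7  31 194] [390.10824742 336.81443299] [ 0.402 -0.128  0.026]
[ 81 101   8  31 230] [459.66086957 341.80434783] [ 0.397 -0.254  0.026]
[  3 143   5   5  17] [380.17647059 370.17647059] [ 0.343 -0.11   0.026]
[ 89 149   6   5  21] [466.61904762 376.04761905] [ 0.337 -0.265  0.026]
```

Call:
carry_out:
  increments: [0,0,0,-0.95,0.94,0,-1,0,0,0,-0.95,0.94,0,-1,0,0,0,-0.95,0.94,0,-1,0,0,0,-0.95,0.94,0,-1,0,0,0,-0.95,0.94,0,-1,0,0,0,-0.95,0.94,0,-1,0,0,0,-0.95,0.94,0,-1,0,0,0,-0.95,0.94,0,-1,0,0,0,-0.95,0.94,0,-1,0,0,0,-0.95,0.94,0,-1,0,0,0,-0.95,0.94,0,-1,0,0,0,-0.95,0.94,0,-1,0,0,0,-0.95,0.94,0,-1,0,0,0,-0.95,0.94,0,-1,0,0,0,-0.95,0.94,0,-1,0,0,0,-0.95,0.94,0,-1,0,0,0,-0.95,0.94,0,-1,0,0,0,0,0,0,-1]

```text
time_s: 2.65
position: [0.4808, -0.0947, 0.2269]
orientation: [0.001, -0.198, 0.98, 0.0]
contact_force: [0.0, -0.1, 0.4]
finger_gap: 0.0878
grasp_force: 0.0
```

Call:
carry_out:
  increments: [0,0,0,-0.19,0.97,0,-1,0,0,0,-0.19,0.97,0,-1,0,0,0,-0.19,0.97,0,-1,0,0,0,-0.19,0.97,0,-1,0,0,0,-0.19,0.97,0,-1,0,0,0,-0.19,0.97,0,-1,0,0,0,-0.19,0.97,0,-1,0,0,0,-0.19,0.97,0,-1,0,0,0,-0.19,0.97,0,-1,0,0,0,-0.19,0.97,0,-1,0,0,0,-0.19,0.97,0,-1,0,0,0,-0.19,0.97,0,-1,0,0,0,-0.19,0.97,0,-1,0,0,0,-0.19,0.97,0,-1,0,0,0,-0.19,0.97,0,-1,0,0,0,-0.19,0.97,0,-1,0,0,0,0,0,0,-1]

```text
time_s: 4.07
position: [0.3991, 0.2919, 0.2266]
orientation: [0.0, -0.198, 0.98, 0.0]
contact_force: [-0.1, -0.0, 0.4]
finger_gap: 0.0875
grasp_force: 0.0
```

Call:
carry_out:
  increments: [0,0,-0.94,0,0,0,-1,0,0,-0.94,0,0,0,-1,0,0,-0.94,0,0,0,-1,0,0,-0.94,0,0,0,-1,0,0,-0.94,0,0,0,-1,0,0,-0.94,0,0,0,-1,0,0,-0.94,0,0,0,-1,0,0,-0.94,0,0,0,-1,0,0,-0.94,0,0,0,-1,0,0,-0.94,0,0,0,-1,0,0,-0.94,0,0,0,-1,0,0,0,0,0,0,-1,0,0,0,0,0,0,-1]

```text
time_s: 5.15
position: [0.3993, 0.2885, 0.2267]
orientation: [0.0, -0.603, 0.797, 0.0]
contact_force: [0.1, -0.1, -0.1]
finger_gap: 0.0875
grasp_force: 0.0
```

```bash
python3 - <<'E'
from h import *
P=pose(); im=bot.read_camera("wrist"); save(im,"w1.png"); np.save("P1.npy",np.hstack([P[0][:,None],P[1]]))
print(P[0].round(4),P[1].round(3).tolist(),np.round(bot.observe()["qpos"],3),np.round(bot.camera_info("wrist")["hand_eye"],3).tolist())
for q,z in [("handle",.05),("sleeve_axis",.047),("dial",.026),("stop_foot",0)]:
    for r in bot.spot_point(q,"wrist")[:2]: print(q,np.round(r["p"],2),np.round(r["xy"]),at_z("wrist",r["xy"],z,P).round(4))
hsv=cv2.cvtColor(im,cv2.COLOR_RGB2HSV); m=cv2.inRange(hsv,(95,120,40),(125,255,255))
n,l,s,c=cv2.connectedComponentsWithStats(m)
for i in range(1,n):
    if s[i,4]>200:
        r=cv2.minAreaRect(np.argwhere(l==i)[:,::-1].astype(np.float32)); print(s[i],[at_z("wrist",q,.072,P)[:2].round(4) for q in cv2.boxPoints(r)])
E
```

```text
[0.3993 0.2885 0.2267] [[-0.272, -0.962, 0.0], [-0.962, 0.272, 0.0], [-0.0, -0.0, -1.0]] [ 1.026  0.055 -0.379 -0.    -1.137 -1.301] [[-0.0, -0.964, -0.266, 0.071], [1.0, -0.0, -0.0, 0.001], [0.0, -0.266, 0.964, -0.157], [0.0, 0.0, 0.0, 1.0]]
handle 0.57 [328. 225.] [0.3935 0.2993 0.05  ]
sleeve_axis 0.98 [197. 221.] [0.4973 0.2673 0.047 ]
sleeve_axis 0.62 [251. 210.] [0.4506 0.2703 0.047 ]
dial 0.9 [207. 215.] [0.4939 0.2676 0.026 ]
stop_foot 0.66 [250. 211.] [0.4625 0.2783 0.    ]
[ 320  187   18   75 1192] [array([0.3904, 0.2642]), array([0.3781, 0.2676]), array([0.3933, 0.324 ]), array([0.4062, 0.3204])]
```

View pics/w1.png

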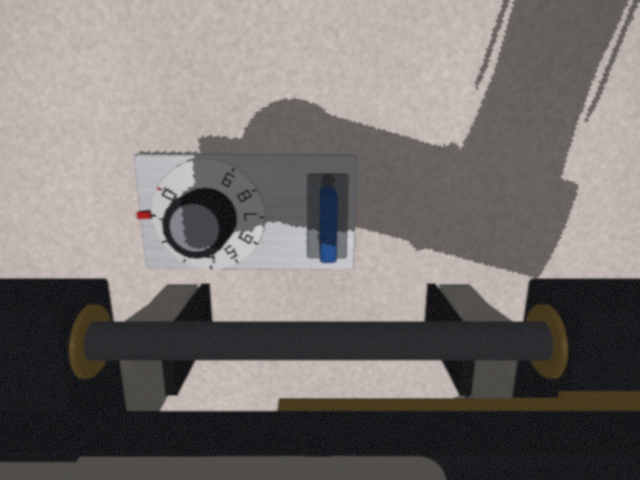

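The wrist picture shows the stop squared up with the fingers, the handle at about (328,225) and the sleeve at (207,215). The pointer at (145,215) is on number 1, with 0 next clockwise and 5 to 9 on the far side. I'm descending onto the handle.

Call:
carry_out:
  increments: [0,0,0,-0.05,0.16,0.9,-1,0,0,0,-0.05,0.15,0.9,-1,0,0,0,0,0,0.9,-1,0,0,0,0,0,0.9,-1,0,0,0,0,0,0.9,-1,0,0,0,0,0,0.9,-1,0,0,0,0,0,0.45,-1,0,0,0,0,0,0.45,-1,0,0,0,0,0,0.45,-1,0,0,0,0,0,0.45,-1,0,0,0,0,0,0.45,-1,0,0,0,0,0,0,-1,0,0,0,0,0,0,-1,0,0,0,0,0,0,-1]

```text
time_s: 6.57
position: [0.3927, 0.2936, 0.0358]
orientation: [0.0, -0.604, 0.797, 0.0]
contact_force: [0.3, 0.3, 0.6]
finger_gap: 0.0876
grasp_force: 0.0
```

Call:
carry_out:
  increments: [0,0,0,0,0,0,1,0,0,0,0,0,0,1,0,0,0,0,0,0,1,0,0,0,0,0,0,1,0,0,0,0,0,0,1,0,0,0,0,0,0,1,0,0,0,0,0,0,1,0,0,0,0,0,0,1,0,0,0,0,0,0,1,0,0,0,0,0,0,1,0,0,0,0,0,0,1,0,0,0,0,0,0,1]
  force: 42

```text
time_s: 7.57
position: [0.3925, 0.2933, 0.0353]
orientation: [-0.0, -0.604, 0.797, -0.0]
contact_force: [-0.6, -2.4, 2.2]
finger_gap: 0.0136
grasp_force: 42.0
```

```bash
python3 - <<'E'
from h import *
P=pose(); s=bot.observe(); print(P[0].round(4),P[1].round(3).tolist(),s["finger_gap"],s["grasp_force"],s["contact_force"],s["moment"],np.round(s["qpos"],3))
save(bot.read_camera("wrist"),"w2.png")
E
```

```text
[0.3925 0.2933 0.0353] [[-0.269, -0.963, -0.0], [-0.963, 0.269, -0.0], [0.0, 0.0, -1.0]] 0.0136073813447812 42.00402796268463 [-0.6161609  -2.36756219  2.16803702] [-0.65687938  0.3037455  -0.22406559] [ 1.044  0.276 -0.628  0.    -0.667 -1.317]
```

View pics/w2.png

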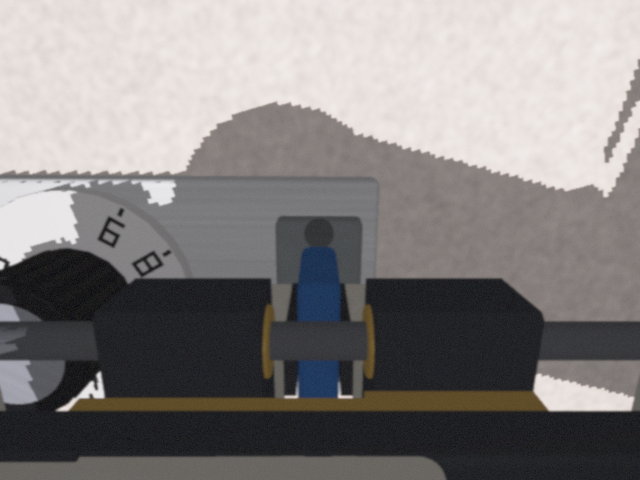

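Call:
carry_out:
  increments: [0,0,0,0,0,-0.2,1,0,0,0,0,0,-0.4,1,0,0,0,0,0,-0.6,1,0,0,0,0,0,-0.8,1,0,0,0,0,0,-0.8,1,0,0,0,0,0,-0.8,1,0,0,0,0,0,-0.7,1,0,0,0,0,0,-0.4,1,0,0,0,0,0,-0.1,1,0,0,0,0,0,0,1,0,0,0,0,0,0,1]

```text
time_s: 8.53
position: [0.3918, 0.2927, 0.1542]
orientation: [-0.001, -0.604, 0.797, -0.0]
contact_force: [-0.3, 0.0, -5.2]
finger_gap: 0.0138
grasp_force: 42.0
```

```bash
python3 - <<'E'
from h import *
P=pose(); s=bot.observe(); print(P[0].round(4),s["finger_gap"],s["grasp_force"],s["contact_force"],s["moment"])
save(bot.read_camera("scene"),"s2.png")
E
```

```text
[0.3918 0.2927 0.1542] 0.013777263164406634 41.973357796669006 [-0.33147303  0.0318917  -5.2054816 ] [ 0.01417516  0.35114224 -0.00306201]
```

View pics/s2.png

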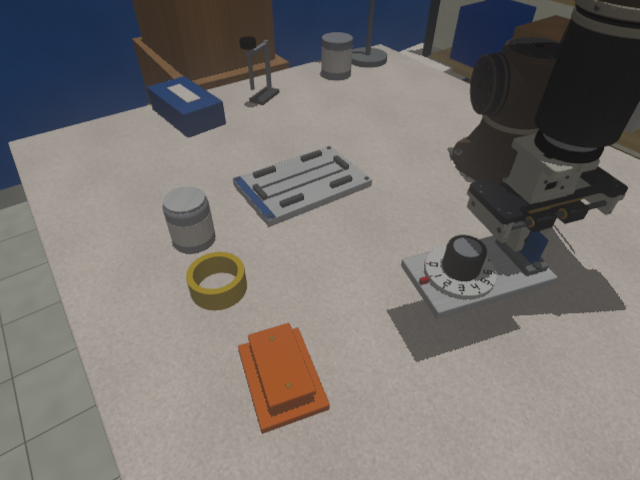

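The stop hangs level from the handle, with 1 at the pointer (425,280). I'm carrying it to the bed.

Call:
carry_out:
  increments: [0,0,0,0.4,-0.2,0,1,0,0,0,0.8,-0.45,0,1,0,0,0,0.9,-0.5,0,1,0,0,0,0.9,-0.5,0,1,0,0,0,0.9,-0.5,0,1,0,0,0,0.9,-0.5,0,1,0,0,0,0.9,-0.5,0,1,0,0,0,0.9,-0.5,0,1,0,0,0,0.9,-0.5,0,1,0,0,0,0.9,-0.45,0,1,0,0,0,0.9,-0.3,0,1]

```text
time_s: 9.5
position: [0.4475, 0.0344, 0.1544]
orientation: [-0.001, -0.604, 0.797, 0.0]
contact_force: [0.3, 0.1, -5.5]
finger_gap: 0.0139
grasp_force: 42.0
```

Call:
carry_out:
  increments: [0,0,0,0.9,0,0,1,0,0,0,0.9,0,0,1,0,0,0,0.9,0,0,1,0,0,0,0.9,0,0,1,0,0,0,0.9,0,0,1,0,0,0,0.9,0,0,1,0,0,0,0.9,0,0,1,0,0,0,0.9,0,0,1,0,0,0,0.9,0,0,1,0,0,-0.6,0.7,0,0,1,0,0,-0.9,0.4,0,0,1,0,0,-0.8,0,0,0,1,0,0,-0.4,0,0,0,1,0,0,0,0,0,0,1,0,0,0,0,0,0,1,0,0,0,0,0,0,1]

```text
time_s: 10.83
position: [0.3859, -0.1853, 0.1549]
orientation: [-0.0, -0.693, 0.721, 0.0]
contact_force: [0.0, 0.2, -5.0]
finger_gap: 0.014
grasp_force: 42.0
```

```bash
python3 - <<'E'
from h import *
P=pose(); s=bot.observe(); print(P[0].round(4),P[1].round(4).tolist(),s["finger_gap"],s["contact_force"],s["moment"],np.round(s["qpos"],3))
a=bot.read_camera("top")
zf=P[0][2]-.035; print("foot z",zf)
for q,z in [("sleeve_axis",.047),("dial",.026),("stop_foot",0),("handle",.05)]:
    for r in bot.spot_point(q,"top")[:1]: print("top",q,r["p"],at_z("top",r["xy"],z+zf).round(4))
w=bot.read_camera("wrist")
for q,z in [("sleeve_axis",.047),("dial",.026),("stop_foot",0),("handle",.05)]:
    for r in bot.spot_point(q,"wrist")[:1]: print("wrist",q,r["p"],at_z("wrist",r["xy"],z+zf,P).round(4))
for q in ("nest","nest_sleeve"):
    for r in bot.spot_point(q,"wrist")[:1]: print("wrist",q,r["p"],at_z("wrist",r["xy"],.02,P).round(4))
b=cv2.resize(a[200:392,320:512],(576,576),interpolation=cv2.INTER_CUBIC)
save(cv2.resize(np.hstack([b,cv2.copyMakeBorder(w,48,48,0,0,cv2.BORDER_CONSTANT)]),(800,379)),"n1.png")
E
```

```text
[ 0.3859 -0.1853  0.1549] [[-0.0383, -0.9993, -0.001], [-0.9993, 0.0383, -0.0], [0.0, 0.001, -1.0]] 0.01395459610509701 [ 0.02845093  0.16316514 -4.9575424 ] [0.01386852 0.20397011 0.06667498] [ 0.017  0.007 -0.608 -0.    -0.957 -0.055]
foot z 0.11986569489676205
top sleeve_axis 0.79 [ 0.4865 -0.1887  0.1669]
top dial 0.93 [ 0.4876 -0.1851  0.1459]
top stop_foot 0.82 [ 0.4569 -0.1819  0.1199]
wrist sleeve_axis 0.64 [ 0.4896 -0.1862  0.1669]
wrist dial 0.96 [ 0.4898 -0.1862  0.1459]
wrist stop_foot 0.8 [ 0.4587 -0.1857  0.1199]
wrist handle 0.79 [ 0.3856 -0.1811  0.1699]
```

View pics/n1.png

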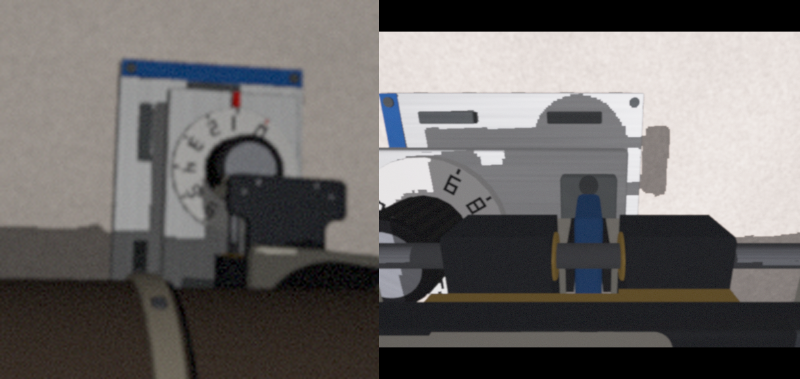

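The stop is over the bed, with 1 at the pointer (235,98) and the blue end ahead of it. The left strips show in the wrist half, so I'll use them to refine the offset.

```bash
python3 - <<'E'
from h import *
P=pose(); zf=P[0][2]-.035
w=bot.read_camera("wrist"); g=cv2.cvtColor(w,cv2.COLOR_RGB2GRAY)
roi=g[100:165]; d=(roi<75).astype(np.uint8); n,l,s,c=cv2.connectedComponentsWithStats(d)
for i in range(1,n):
    if s[i,4]>150:
        r=cv2.minAreaRect((np.argwhere(l==i)[:,::-1]+[0,100]).astype(np.float32)); print(s[i],[at_z("wrist",q,.032,P)[:2].round(4).tolist() for q in cv2.boxPoints(r)], at_z("wrist",r[0],.029,P)[:2].round(4))
# far edge of stop plate: strongest row gradient
gy=cv2.Sobel(g.astype(np.float32),cv2.CV_32F,0,1)
for u in (80,120,160,200,240,300,340): 
    col=gy[150:215,u]; v=150+np.argmax(abs(col)); print(u,v,col[v-150],at_z("wrist",(u,v),zf+.016,P)[:2].round(4))
print(g[100:200:3,220].tolist())
t=bot.spot_point("dial","wrist"); print(at_z("wrist",t[0]["xy"],zf+.026,P).round(4))
save(cv2.resize(w[80:240,:400],(800,320)),"n2.png")
E
```

```text
[ 256   22   83   18 1470] [[0.4243, -0.2484], [0.4234, -0.2591], [0.3704, -0.2571], [0.3707, -0.2464]] [ 0.3974 -0.2527]
80 188 -357.0 [ 0.485  -0.2339]
120 209 -191.0 [ 0.4696 -0.2243]
160 203 -334.0 [ 0.4521 -0.2262]
200 176 -39.0 [ 0.4337 -0.237 ]
240 176 -47.0 [ 0.4169 -0.2364]
300 176 -56.0 [ 0.3917 -0.2355]
340 177 -66.0 [ 0.375  -0.2344]
[229, 232, 230, 230, 230, 229, 227, 227, 227, 226, 224, 230, 230, 229, 228, 211, 121, 120, 122, 121, 121, 117, 119, 120, 119, 116, 104, 114, 119, 119, 119, 118, 122, 122]
[ 0.4915 -0.186   0.1463]
```

View pics/n2.png

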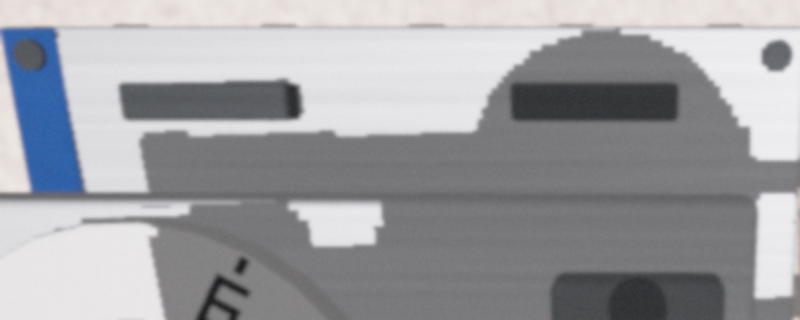

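Call:
carry_out:
  increments: [0,0,0,0.15,-0.12,0,1,0,0,0,0.16,-0.13,0.2,1,0,0,0,0,0,0.5,1,0,0,0,0,0,0.7,1,0,0,0,0,0,0.7,1,0,0,0,0,0,0.6,1,0,0,0,0,0,0.4,1,0,0,0,0,0,0.2,1,0,0,0,0,0,0.1,1,0,0,0,0,0,0,1,0,0,0,0,0,0,1]

```text
time_s: 12.45
position: [0.3929, -0.1934, 0.0707]
orientation: [0.0, -0.694, 0.72, -0.0]
contact_force: [-0.8, 0.2, -5.4]
finger_gap: 0.0139
grasp_force: 42.0
```

```bash
python3 - <<'E'
from h import *
P=pose(); zf=P[0][2]-.035; s=bot.observe(); print(P[0].round(4),s["contact_force"],s["finger_gap"])
w=bot.read_camera("wrist"); a=bot.read_camera("top"); 
for c in ("top","wrist"):
    for r in bot.spot_point("dial",c)[:1]: print(c,r["p"],at_z(c,r["xy"],zf+.026,P).round(4))
b=cv2.resize(a[215:355,360:500],(480,480),interpolation=cv2.INTER_CUBIC)
save(cv2.resize(np.hstack([b,w]),(800,343)),"n3.png")
E
```

```text
[ 0.3929 -0.1934  0.0707] [-0.82959988  0.17526754 -5.35923804] 0.013886932490591893
top 0.56 [ 0.4927 -0.1924  0.0617]
```

View pics/n3.png

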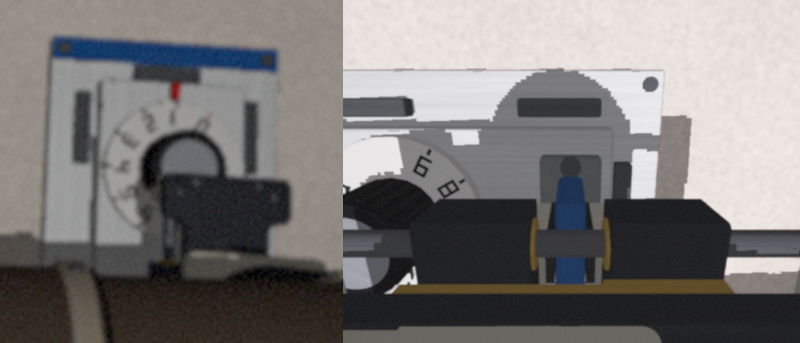

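```bash
python3 - <<'E'
from h import *
P=pose(); zf=P[0][2]-.035
w=bot.read_camera("wrist"); g=cv2.cvtColor(w,cv2.COLOR_RGB2GRAY)
print("row252",[(u,int(g[252,u])) for u in range(365,420,2)])
print("col180",[(v,int(g[v,180])) for v in range(130,200,2)])
print("col300",[(v,int(g[v,300])) for v in range(130,200,2)])
for nm,uv,z in [("strip rear outer",(405,252),.032),("plate rear",(377,252),zf+.016),("plate side",(300,179),zf+.016),("side strip",(300,150),.032)]: print(nm,at_z("wrist",uv,z,P)[:2].round(4))
m=(g[130:170,:]<75).astype(np.uint8); n,l,s,c=cv2.connectedComponentsWithStats(m)
for i in range(1,n):
    if s[i,4]>200:
        r=cv2.minAreaRect((np.argwhere(l==i)[:,::-1]+[0,130]).astype(np.float32)); print(s[i],at_z("wrist",r[0],.032,P)[:2].round(4),[at_z("wrist",q,.032,P)[:2].round(4).tolist() for q in cv2.boxPoints(r)])
E
```

```text
row252 [(365, 121), (367, 124), (369, 121), (371, 123), (373, 119), (375, 114), (377, 90), (379, 49), (381, 51), (383, 54), (385, 57), (387, 54), (389, 53), (391, 52), (393, 54), (395, 53), (397, 55), (399, 53), (401, 54), (403, 121), (405, 220), (407, 228), (409, 227), (411, 228), (413, 228), (415, 228), (417, 229), (419, 229)]
col180 [(130, 225), (132, 224), (134, 223), (136, 224), (138, 224), (140, 224), (142, 225), (144, 223), (146, 220), (148, 220), (150, 223), (152, 224), (154, 226), (156, 226), (158, 227), (160, 224), (162, 227), (164, 225), (166, 207), (168, 127), (170, 117), (172, 118), (174, 118), (176, 111), (178, 107), (180, 147), (182, 184), (184, 220), (186, 233), (188, 230), (190, 229), (192, 230), (194, 231), (196, 232), (198, 230)]
col300 [(130, 118), (132, 120), (134, 120), (136, 103), (138, 59), (140, 52), (142, 54), (144, 56), (146, 57), (148, 56), (150, 53), (152, 54), (154, 55), (156, 57), (158, 57), (160, 54), (162, 61), (164, 113), (166, 124), (168, 124), (170, 123), (172, 121), (174, 122), (176, 113), (178, 105), (180, 106), (182, 114), (184, 121), (186, 121), (188, 121), (190, 118), (192, 120), (194, 122), (196, 123), (198, 123)]
strip rear outer [ 0.3494 -0.2022]
plate rear [ 0.3659 -0.2089]
plate side [ 0.3982 -0.2423]
side strip [ 0.3986 -0.2531]
[ 244    7  117   26 2893] [ 0.3977 -0.2533] [[0.4238, -0.2598], [0.371, -0.2579], [0.3711, -0.2466], [0.4248, -0.2486]]
[ 83   8  15  24 261] [ 0.4946 -0.2572] [[0.4974, -0.2621], [0.4918, -0.2629], [0.4917, -0.2523], [0.4974, -0.2515]]
```

Measured fit is within about 1.5 mm on each side. I'm lowering gently.

Call:
carry_out:
  increments: [0,0,0,0.05,0.02,0,1,0,0,0,0,0,0.1,1,0,0,0,0,0,0.1,1,0,0,0,0,0,0.1,1,0,0,0,0,0,0.1,1,0,0,0,0,0,0.08,1,0,0,0,0,0,0.05,1,0,0,0,0,0,0.04,1,0,0,0,0,0,0,1,0,0,0,0,0,0,1]

```text
time_s: 13.53
position: [0.3918, -0.1945, 0.056]
orientation: [-0.0, -0.694, 0.72, 0.0]
contact_force: [-0.8, -0.2, -4.6]
finger_gap: 0.0135
grasp_force: 42.0
```

Call:
carry_out:
  increments: [0,0,0,0,0,0.03,1,0,0,0,0,0,0.03,1,0,0,0,0,0,0,1,0,0,0,0,0,0,1]

```text
time_s: 13.87
position: [0.392, -0.1945, 0.0553]
orientation: [0.0, -0.694, 0.72, -0.0]
contact_force: [-3.6, 2.2, 5.2]
finger_gap: 0.0135
grasp_force: 42.0
```

Seated (contact at the expected height). I'll release and rise.

Call:
carry_out:
  increments: [0,0,0,0,0,0,0.6,0,0,0,0,0,0,0.3,0,0,0,0,0,0,0,0,0,0,0,0,0,-0.3,0,0,0,0,0,0,-0.3,0,0,0,0,0,0,-0.3,0,0,0,0,0,0,-0.3,0,0,0,0,0,0,-0.3]

```text
time_s: 14.53
position: [0.3918, -0.1945, 0.0545]
orientation: [-0.0, -0.694, 0.72, 0.0]
contact_force: [-0.7, 0.1, -0.2]
finger_gap: 0.0555
grasp_force: 0.0
```

Call:
carry_out:
  increments: [0,0,0,0,0,-0.3,-0.3,0,0,0,0,0,-0.6,-0.3,0,0,0,0,0,-0.9,-1,0,0,0,0,0,-0.9,-1,0,0,0,0,0,-0.9,-1,0,0,0,0,0,-0.5,-1,0,0,0,0,0,0,-1,0,0,0,0,0,0,-1,0,0,0,0,0,0,-1]

```text
time_s: 15.28
position: [0.3914, -0.1944, 0.1568]
orientation: [-0.0, -0.694, 0.72, 0.0]
contact_force: [0.0, 0.5, -0.3]
finger_gap: 0.0872
grasp_force: 0.0
```

```bash
python3 - <<'E'
from h import *
P=pose(); s=bot.observe(); print(P[0].round(4),P[1].round(4).tolist(),s["contact_force"],s["finger_gap"],np.round(s["qpos"],3))
w=bot.read_camera("wrist"); a=bot.read_camera("top"); 
for q,z in (("dial",.046),("sleeve_axis",.067),("handle",.07),("stop_foot",.02)):
  for c in ("top","wrist"):
    for r in bot.spot_point(q,c)[:1]: print(q,c,r["p"],at_z(c,r["xy"],z,P).round(4))
b=cv2.resize(a[215:355,360:500],(480,480),interpolation=cv2.INTER_CUBIC)
save(cv2.resize(np.hstack([b,w]),(800,343)),"n4.png")
E
```

```text
[ 0.3914 -0.1944  0.1568] [[-0.0372, -0.9993, -0.0003], [-0.9993, 0.0372, 0.0003], [-0.0003, 0.0003, -1.0]] [ 0.03327015  0.53352472 -0.30921849] 0.0871582265777314 [-0.007  0.021 -0.588 -0.    -0.962 -0.03 ]
dial top 0.76 [ 0.4927 -0.1963  0.046 ]
dial wrist 0.71 [ 0.4968 -0.1939  0.046 ]
sleeve_axis top 0.61 [ 0.4894 -0.1953  0.067 ]
sleeve_axis wrist 0.91 [ 0.4959 -0.1944  0.067 ]
handle top 0.56 [ 0.3875 -0.189   0.07  ]
handle wrist 0.57 [ 0.3918 -0.1878  0.07  ]
stop_foot top 0.72 [ 0.46   -0.1917  0.02  ]
stop_foot wrist 0.89 [ 0.4629 -0.1925  0.02  ]
```

View pics/n4.png

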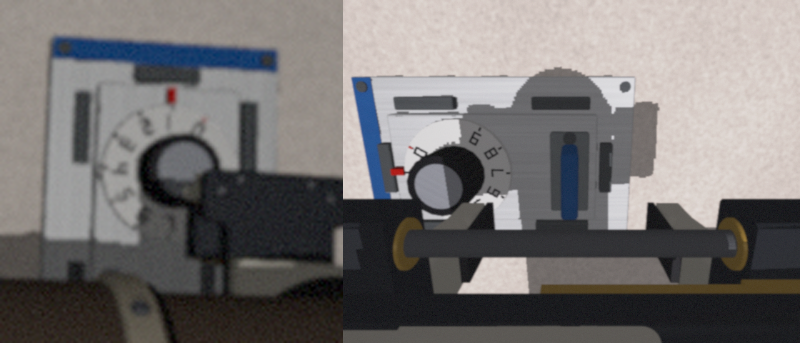

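The stop is seated between the strips, with 1 at the pointer. I'm moving over the sleeve, pre-turned 75° anticlockwise.

Call:
carry_out:
  increments: [0,0,0,-0.04,-0.84,0,-1,0,0,0,-0.04,-0.84,0,-1,0,0,0,-0.04,-0.84,0,-1,0,0,0,-0.03,-0.84,0,-1,0,0,0,-0.02,-0.84,0,-1,0,0,-1,0,0,0,-1,0,0,-1,0,0,0,-1,0,0,-1,0,0,0,-1,0,0,-1,0,0,0,-1,0,0,-1,0,0,0,-1,0,0,-1,0,0,0,-1,0,0,-1,0,0,0,-1,0,0,-1,0,0,0,-1,0,0,-1,0,0,0,-1,0,0,-1,0,0,0,-1,0,0,-1,0,0,0,-1,0,0,-1,0,0,0,-1,0,0,-1,0,0,0,-1,0,0,-1,0,0,0,-1,0,0,-1,0,0,0,-1]

```text
time_s: 17.45
position: [0.4969, -0.1941, 0.1569]
orientation: [0.0, 0.989, -0.147, -0.0]
contact_force: [-0.2, 0.6, -0.1]
finger_gap: 0.0878
grasp_force: 0.0
```

Call:
carry_out:
  increments: [0,0,0,0,0,0,-1,0,0,0,0,0,0,-1,0,0,0,0,0,0,-1]

```text
time_s: 17.7
position: [0.4969, -0.1941, 0.157]
orientation: [0.0, 0.989, -0.15, -0.0]
contact_force: [0.0, 0.3, -0.2]
finger_gap: 0.0875
grasp_force: 0.0
```

```bash
python3 - <<'E'
from h import *
P=pose(); s=bot.observe(); print(P[0].round(4),P[1].round(4).tolist(),np.round(s["qpos"],3))
w=bot.read_camera("wrist")
for q,z in (("dial",.046),("sleeve_axis",.067)):
    for r in bot.spot_point(q,"wrist")[:1]: print(q,r["p"],at_z("wrist",r["xy"],z,P).round(4))
t=P[1].T@(np.array([.4965,-.194,.050])-P[0]); print("tool shift units",(t/.025).round(3))
E
```

```text
[ 0.4969 -0.1941  0.157 ] [[0.9548, -0.2971, -0.0002], [-0.2971, -0.9548, -0.0], [-0.0002, 0.0, -1.0]] [-0.005  0.185 -0.398  0.    -0.988  1.274]
sleeve_axis 0.58 [ 0.4979 -0.1926  0.067 ]
tool shift units [-0.016  0.     4.28 ]
```

Aligned to within 1–2 mm. Descend, grip, then turn.

Call:
carry_out:
  increments: [0,0,0,0,0,0.7,-1,0,0,0,0,0,0.8,-1,0,0,0,0,0,0.8,-1,0,0,0,0,0,0.6,-1,0,0,0,0,0,0.5,-1,0,0,0,0,0,0.4,-1,0,0,0,0,0,0.3,-1,0,0,0,0,0,0.15,-1,0,0,0,0,0,0,-1,0,0,0,0,0,0,-1]

```text
time_s: 18.68
position: [0.4972, -0.1941, 0.0512]
orientation: [0.0, 0.989, -0.149, 0.0]
contact_force: [0.4, 0.1, 0.1]
finger_gap: 0.0874
grasp_force: 0.0
```

Call:
carry_out:
  increments: [0,0,0,0,0,0,1,0,0,0,0,0,0,1,0,0,0,0,0,0,1,0,0,0,0,0,0,1,0,0,0,0,0,0,1,0,0,0,0,0,0,1,0,0,0,0,0,0,1,0,0,0,0,0,0,1,0,0,0,0,0,0,1]
  force: 46

```text
time_s: 19.43
position: [0.4969, -0.1941, 0.0509]
orientation: [0.0, 0.989, -0.149, 0.0]
contact_force: [-0.3, -1.0, 1.5]
finger_gap: 0.0516
grasp_force: 46.0
```

Call:
carry_out:
  increments: [0,0,0.75,0,0,0,1,0,0,0.75,0,0,0,1,0,0,0.75,0,0,0,1,0,0,0.75,0,0,0,1,0,0,0.75,0,0,0,1,0,0,0.75,0,0,0,1,0,0,0.75,0,0,0,1,0,0,0.75,0,0,0,1,0,0,0.75,0,0,0,1,0,0,0.75,0,0,0,1,0,0,0.75,0,0,0,1,0,0,0.75,0,0,0,1,0,0,0.75,0,0,0,1,0,0,0.75,0,0,0,1,0,0,0.75,0,0,0,1,0,0,0.75,0,0,0,1,0,0,0.75,0,0,0,1,0,0,0.75,0,0,0,1,0,0,0.75,0,0,0,1,0,0,0.75,0,0,0,1]

```text
time_s: 21.1
position: [0.4971, -0.1943, 0.0509]
orientation: [-0.0, -0.693, 0.721, -0.0]
contact_force: [0.4, -1.1, 2.6]
finger_gap: 0.0515
grasp_force: 46.0
```

Call:
carry_out:
  increments: [0,0,0.75,0,0,0,1,0,0,0.75,0,0,0,1,0,0,0.75,0,0,0,1,0,0,0.75,0,0,0,1,0,0,0.75,0,0,0,1,0,0,0.75,0,0,0,1,0,0,0.75,0,0,0,1,0,0,0.75,0,0,0,1,0,0,0.75,0,0,0,1,0,0,0.75,0,0,0,1,0,0,0.75,0,0,0,1,0,0,0.75,0,0,0,1,0,0,0.75,0,0,0,1,0,0,0.75,0,0,0,1,0,0,0.75,0,0,0,1,0,0,0.75,0,0,0,1,0,0,0.75,0,0,0,1,0,0,0.75,0,0,0,1,0,0,0.75,0,0,0,1,0,0,0.75,0,0,0,1]

```text
time_s: 22.77
position: [0.4972, -0.1942, 0.0509]
orientation: [0.0, -0.111, 0.994, -0.0]
contact_force: [0.5, 0.1, 3.8]
finger_gap: 0.0517
grasp_force: 46.0
```

Call:
carry_out:
  increments: [0,0,0,0,0,0,1,0,0,0,0,0,0,1,0,0,0,0,0,0,1,0,0,0,0,0,0,1]

```text
time_s: 23.1
position: [0.4972, -0.1941, 0.0509]
orientation: [0.0, -0.113, 0.994, -0.0]
contact_force: [-0.9, 0.6, 6.2]
finger_gap: 0.051
grasp_force: 46.0
```

Turned 150°. I'll release, rise and back off towards −x for a clear view.

Call:
carry_out:
  increments: [0,0,0,0,0,0,0.2,0,0,0,0,0,0,-0.3,0,0,0,0,0,0,-0.7,0,0,0,0,0,0,-1,0,0,0,0,0,0,-1,0,0,0,0,0,0,-1,0,0,0,0,0,0,-1,0,0,0,0,0,-0.3,-1,0,0,0,0,0,-0.7,-1,0,0,0,0,0,-0.9,-1,0,0,0,0,0,-0.9,-1,0,0,0,0,0,-0.9,-1,0,0,0,0,0,-0.9,-1,0,0,0,0,0,-0.9,-1,0,0,0,0,0,-0.5,-1,0,0,0,0,0,0,-1,0,0,0,0,0,0,-1]

```text
time_s: 24.52
position: [0.4971, -0.1941, 0.2019]
orientation: [0.001, -0.112, 0.994, -0.0]
contact_force: [-0.2, 0.1, -0.7]
finger_gap: 0.0875
grasp_force: 0.0
```

```bash
python3 - <<'E'
from h import *
P=pose(); s=bot.observe(); print(P[0].round(4),s["finger_gap"],s["contact_force"])
w=bot.read_camera("wrist"); a=bot.read_camera("top")
for q,z in (("dial",.046),("sleeve_axis",.067),("stop_foot",.02)):
    for r in bot.spot_point(q,"wrist")[:1]: print(q,r["p"],at_z("wrist",r["xy"],z,P).round(4))
b=cv2.resize(a[215:355,360:500],(480,480),interpolation=cv2.INTER_CUBIC)
save(cv2.resize(np.hstack([b,w]),(800,343)),"n5.png")
E
```

```text
[ 0.4971 -0.1941  0.2019] 0.08754846231255213 [-0.23997417  0.1240891  -0.689113  ]
sleeve_axis 0.73 [ 0.4978 -0.1936  0.067 ]
stop_foot 0.83 [ 0.4639 -0.192   0.02  ]
```

View pics/n5.png

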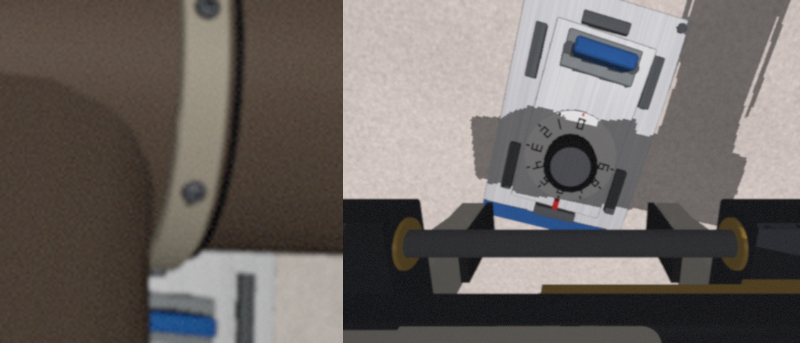

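The picture shows the 0 tick at (583,114) diametrically opposite the red pointer at (556,203), so 6 is set. The stop is flat between the strips and the fingers are clear. I'm handing in.

```bash
python3 -c "
from bench import bot
print(bot.sign_off())"
```

```text
the job is handed in; nothing more can be done
None
```

The stroke stop was lifted by its handle and lies flat on the bed between the strips, sleeve at the blue end; the sleeve was turned from 1 to 6 (in the last picture 0 sits opposite the red pointer), the fingers are off, and the job is handed in, though sign-off returned no verdict.

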